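# Turn the circuit board over in its swivel holder

## Robot

A 7-joint arm with a two-finger parallel gripper is mounted at the origin on the work surface. World frame = base frame: x ahead of the robot, y to its left, z up, the work surface at z = 0. Lengths are in m, angles in rad, forces in N, time in s.
With the tool pointing down it reaches from about 0.4 to 0.85 m from the base axis. Payload 4.5 kg.
Tool frame: the origin (TCP) lies on the centre line of the jaws, within the pads' length; the fingertips stand r.tip_extent ahead of it and the grasp point (between the pads) is the TCP (r.tip_extent is the distance from the TCP to the fingertips, in m); z points along the fingers, y is the line along which they close (so a half turn about z gives the same grasp; the last joint's range is limited). The gripper opens to 88 mm and grips with 3 to 60 N. Pads are 18 mm wide; open, the fingers measure 123 mm over their backs; the gripper's body (75 mm by 187 mm) begins 45 mm behind the grasp point.
Start: joints at [1.307, 0.689, -0.195, 1.565, 0.157, 0.902, -0.215], TCP at [0.183, -0.598, 0.258] pointing down, gripper open.
Joint ranges: [-3.01, 3.01], [-0.46, 2.08], [-1.47, 1.51], [0.13, 2.56], [-1, 4.14], [0.04, 2.09], [-2.66, 2.66]. Speed limits (rad/s): [2.57, 2.57, 3.14, 3.14, 3.14, 3.14, 3.14].

## Interface

Orientations are given as a unit quaternion [x, y, z, w].
In Python, from plant import sensors, vision, finish_job, r gives the robot as it stands. The module is installed in compiled form; this text tells all that it offers.
- The arm moves only by the tool step_arm, never from a script. Its argument "steps" is a list of rows, each a list of 2 entries, a list of its own where there are three numbers: the shift along the tool's x, y, z in cm, then the turn, a rotation vector about the tool's x, y, z in degrees. A call has 1 to 12 rows; each row shifts and turns the commanded pose from where the row before left it, along the tool's axes as they then stand; what a row does not reach is not made up. A row lasts 1/8 s, in which the tool goes at most 62.5 mm and 10.7 degrees, less where a joint would pass 70% of its speed; a pose out of reach is approached as far as the arm can. A call with a gripper value outside its range is refused whole. "claw" is the opening, from -1 (shut) to 1 (fully open), set as the call begins (left out, the last holds). The fingers move at their own pace and stop on an object; "grip_force" is the grip in N (left out, the last holds). Time passes only in rows, so rows that do not move let the fingers close. It gives the time, the measured TCP pose, the force, the opening and the grip force at its end, in the units of the state.
- sensors.get_state(): the state, without advancing time (a new reading comes with each control period).
- vision.snapshot(name): name is "scene" or "top" or "wrist"; returns a dict with "img" (480x640x3 uint8, red, green, blue), "fx", "fy", "cx", "cy" (pixels), "k1" (the pictures are not rectified: a ray, as slopes to the right and down, at radius r is drawn at 1 + k1 r^2 times it, then the intrinsics apply), "position" and "rotation" of the camera in the world. Camera axes: x right, y down, z forward; pixel columns grow to the right and rows downward; lengths in m; the calibration is good to about 2 mm. A picture is of the moment at which its call begins. There is no depth.
- finish_job(): hands the job in; it is judged then, once.
The state is a dict: "clock": time; "q": joint angles; "qd": joint speeds; "joint_torque": joint torques, N m; "tool_pos": TCP position; "eef_rot": TCP orientation; "contact_force": force on the tool from outside, world axes, zero at the start; "moment": the same for the moment, N m; "opening": opening from 0.0 (shut) to 1.0 (fully open); "finger_force": force on a finger pad.
Only numpy, scipy, OpenCV 4.12 (cv2) and the standard library are available. Lean on these libraries where they do the work, as an engineer would, in place of code of your own. Each camera call takes 0.05 s, during which the arm holds its last target. There are 200 camera calls.

## Task

The green circuit board in the swivel holder is component side up: turn it over about its axle so that the soldered side faces up and the board lies level, gently pushing it round with the fingertips on the bare strips along its long edges, never on its components. The holder must stay standing where it is, not lifted, tipped or shoved along the mat, and the other things on the mat must be left alone.

Things in the scene. Friction and masses are not known exactly. Their poses are not given: they have to be found in the camera images.
- holder: Loose bench holder for circuit boards, about 1 kg, on the 3 mm blue mat: grey cross feet (170 mm along x, at y +-140 mm, 32 mm high) joined by two steel rods; the board turns between two posts on an axle along the holder's y axis, 125 mm above the origin. Origin: centre of its underside, z up. Stands still under 3 N pushed sideways at board height; slides or tips from about 5 N.
- post_top (a point): Top centre of the holder's aluminium post on its +y side, 139 mm above the holder's origin; the other post is its mirror image. Posts: 26 mm along x, y from 90 to 108 mm either side; black knobs 28 mm across outside them, to y = +-127 mm.
- board (a joint): Angle of the circuit board about the axle. 0: level, component side up; grows as the edge on the holder's -x side goes down and the +x side edge rises. +3.14 or -3.14: level, soldered side up. Turns a full circle either way, no stops or springs; a steady drag of about 0.055 N m holds it wherever it is left. Starts within 0.3 of level.
- board_mid (a point): Centre of the green board, on the axle, which lies in the board's mid-plane. Axes turn with the board: z out of the component side, y along the axle. Board 110 (x) by 150 (y) by 3 mm thick. Dark jaws hold the short edges (y from 72 to 82 mm either side, |x| < 23 mm, 6 mm above and below mid-plane). The soldered side is flat all over.
- strip_a (a point): Middle of the bare strip along the board's long edge at board x = -55 mm (this point at x = -40 mm, in the mid-plane; axes as board_mid). The strip is bare on both sides for |x| from 25 to 55 mm, all along y.
- strip_b (a point): Middle of the like bare strip along the other long edge (this point at board x = +40 mm).
- components: Parts soldered on the component side: origin at the centre of that face, axes as the board. All within |x| < 25 mm; tall ones (up to 22 mm: yellow transformer, dark blue capacitors) only at |y| from 35 to 69 mm, black chips up to 3 mm tall between them.
- multimeter: orange hand multimeter lying flat, 185 x 88 x 43 mm; loose bystander, origin at its underside or centre
- solder_spool: grey spool of solder standing on its flange, 62 mm across, 50 mm high; loose bystander, origin at its underside or centre
- flux_tin: cream round flux tin, 62 mm across, 24 mm high; loose bystander, origin at its underside or centre
- phone: smartphone lying flat, 146 x 71 x 9 mm; loose bystander, origin at its underside or centre
- screw_tray: white four-compartment screw tray, 100 x 75 x 18 mm; loose bystander, origin at its underside or centre
- screwdriver: red-handled screwdriver, 170 mm long, lying in front of the holder; loose bystander, origin at its underside or centre
- spudger: thin blue plastic prying tool, 140 x 11 x 6 mm, lying behind the holder; loose bystander, origin at its underside or centre

How it is judged:
At the end, for the whole second after the job is handed in: The soldered side faces up, the board level within 10 degrees and still; the holder stands on its feet within 40 mm of where it was (angle between board_mid's own z axis and vertical above 2.967 rad and velocity of joint board between -0.05 and 0.05 rad/s and angle between holder's own z axis and vertical below 0.03 rad and height (world z) of holder below 0.007 m and distance of holder from where it was at the start of the episode below 0.04 m and linear speed of holder below 0.02 m/s); the robot touches nothing.
It fails at once if the holder is lifted or tipped (height (world z) of holder above 0.015 m or angle between holder's own z axis and vertical above 0.12 rad).
It fails at once if the holder is shoved along the mat by more than 40 mm (distance of holder from where it was at the start of the episode above 0.04 m).
It fails at once if the fingers press on the components (over 2 N) (contact force between the fingers and components above 2 N).
It fails at once if the holder or its board is pushed roughly (over 20 N) (contact force between any of the fingers, the arm and holder above 20 N).
It fails at once if another thing on the mat is moved (over 20 mm) (distance of any of multimeter, solder_spool, flux_tin, phone, screw_tray, screwdriver, spudger from where it was at the start of the episode above 0.02 m).
It also fails if it takes over 54 s, if anything falls off the work surface, if the arm or the gripper's body presses on something with over 40 N, if the wrist force passes 120 N, or if a joint passes its speed limit or range.

## Working session

There is one attempt and no reset: what is moved stays moved. The work goes in short steps, Python scripts to look and compute and a tool call to move; the robot and the scene stay as the last step left them, time stands still between calls to the robot, and variables do not carry over. Pictures are saved under pics/ and viewed, at most 10 in all, crops included, and the job is handed in when it is done.

Besides the shell and the picture viewer there is one more tool, called after ">>>" as name(argument=value, ...) on one line, values as JSON. step_arm: Moves the arm, as the interface text tells. Its arguments: {"type":"object","properties":{"steps":{"type":"array"},"claw":{"type":"number"},"grip_force":{"type":"number"}},"required":["steps"]}

```bash
mkdir -p pics; cat > h.py <<'E'
from plant import sensors, vision, finish_job, r
import numpy as np, cv2, json
from scipy.spatial.transform import Rotation as R
def snap(n):
    s=vision.snapshot(n); s['position']=np.array(s['position']); s['rotation']=np.array(s['rotation']); return s
def ray(s,u,v):
    d=np.array([(u-s['cx'])/s['fx'],(v-s['cy'])/s['fy']]); x=d.copy()
    for _ in range(20): x=d/(1+s['k1']*(x@x))
    return s['rotation']@np.array([x[0],x[1],1.])
def onz(s,u,v,z):
    d=ray(s,u,v); p=s['position']; return p+d*(z-p[2])/d[2]
def proj(s,P):
    c=s['rotation'].T@(np.array(P)-s['position']); x=c[:2]/c[2]; x=x*(1+s['k1']*(x@x))
    return np.array([x[0]*s['fx']+s['cx'],x[1]*s['fy']+s['cy']])
def save(s,f): cv2.imwrite('pics/'+f,s['img'][:,:,::-1])
E
python3 - <<'E'
from h import *
st=sensors.get_state(); print({k:np.round(v,3).tolist() for k,v in st.items()}, r.tip_extent)
ims=[]
for n in('top','scene'):
    s=snap(n); save(s,n+'0.png'); print(n,s['position'],s['rotation'].round(3).tolist(),s['fx'],s['k1'])
E
```

```text
{'clock': 0.0, 'q': [1.307, 0.69, -0.195, 1.566, 0.157, 0.903, -0.215], 'qd': [-0.001, 0.001, 0.001, -0.001, 0.0, -0.001, 0.002], 'joint_torque': [0.002, -52.757, -1.267, -15.343, -0.053, 0.007, 0.0], 'tool_pos': [0.183, -0.597, 0.257], 'eef_rot': [0.989, 0.148, -0.0, -0.001], 'contact_force': [0.099, -0.033, -0.189], 'moment': [-0.04, 0.008, 0.029], 'finger_force': 0.0, 'opening': 1.004} 0.019
top [ 0.45435931 -0.0207792   1.43481748] [-0.703, 0.71, -0.027, 0.032] 579.7852022732915 -0.01617607637063852
scene [1.42134448 0.54213345 0.96142694] [0.426, 0.798, -0.371, -0.212] 498.9367035595147 -0.05019544275896305
```

View pics/top0.png

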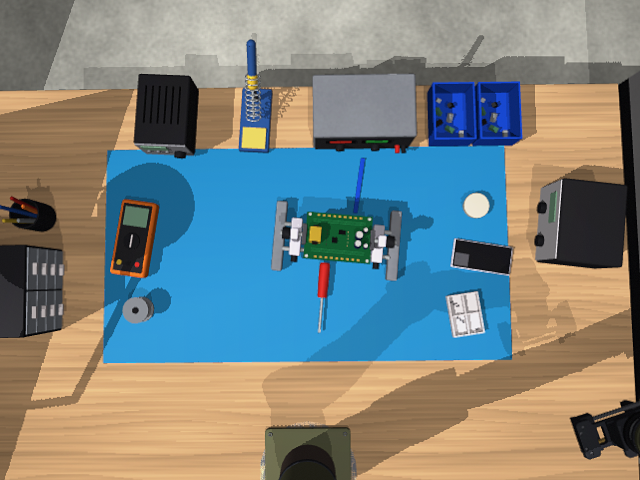

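View pics/scene0.png

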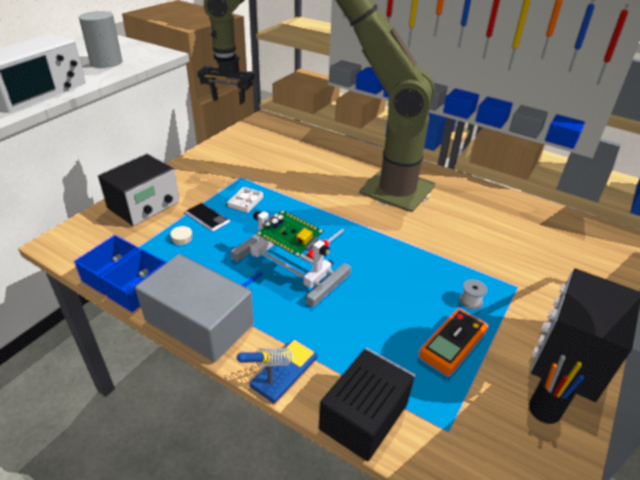

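The top view shows the holder centred near (338,238), with feet at about (279,235) and (395,245). The board is green, and the screwdriver is below it in the image (robot side). Next I'll measure the board corners in both views and the feet.

```bash
sed -i "s/s\['rotation'\]=np.array(s\['rotation'\]); return s/s['rotation']=R.from_quat(s['rotation']).as_matrix(); return s/" h.py
cat >> h.py <<'E'
def tri(s1,p1,s2,p2):
    A=[];b=[]
    M=np.zeros((3,3));v=np.zeros(3)
    for s,p in((s1,p1),(s2,p2)):
        d=ray(s,*p);d/=np.linalg.norm(d);Q=np.eye(3)-np.outer(d,d);M+=Q;v+=Q@s['position']
    return np.linalg.solve(M,v)
def green(s,box):
    x0,y0,x1,y1=box; hsv=cv2.cvtColor(s['img'],cv2.COLOR_RGB2HSV); m=cv2.inRange(hsv,(45,90,30),(85,255,255))
    k=np.zeros_like(m);k[y0:y1,x0:x1]=m[y0:y1,x0:x1]; return k
E
python3 - <<'E'
from h import *
t=snap('top');s=snap('scene')
for n,q,box in(('top',t,(290,195,385,280)),('scene',s,(235,195,350,270))):
    m=green(q,box); m=cv2.morphologyEx(m,cv2.MORPH_CLOSE,np.ones((9,9)))
    c=max(cv2.findContours(m,0,2)[0],key=cv2.contourArea); hu=cv2.convexHull(c)
    print(n,cv2.contourArea(c),cv2.minAreaRect(c)); 
    for e in(2,3,4,6): print(cv2.approxPolyDP(hu,e,True)[:,0].tolist())
a=cv2.resize(t['img'][185:290,260:420],None,fx=5,fy=5,interpolation=2)
b=cv2.resize(s['img'][190:310,220:360],None,fx=5,fy=5,interpolation=2)
cv2.imwrite('pics/ct.png',a[:,:,::-1]);cv2.imwrite('pics/cs.png',b[:,:,::-1])
E
```

```text
top 2907.5 ((337.971435546875, 237.21029663085938), (66.67386627197266, 46.30070877075195), 4.864514350891113)
[[307, 212], [371, 217], [369, 262], [303, 257]]
[[307, 212], [371, 217], [369, 262], [303, 257]]
[[307, 212], [371, 217], [369, 262], [303, 257]]
[[307, 212], [371, 217], [369, 262], [303, 257]]
scene 1127.5 ((289.662841796875, 232.12615966796875), (54.25056838989258, 33.999732971191406), 28.300756454467773)
[[260, 230], [280, 212], [285, 212], [316, 227], [320, 233], [300, 253], [295, 254], [260, 235]]
[[260, 230], [285, 212], [316, 227], [320, 233], [295, 254], [260, 235]]
[[260, 230], [285, 212], [320, 233], [295, 254], [260, 235]]
[[260, 230], [285, 212], [320, 233], [295, 254]]
```

View pics/ct.png

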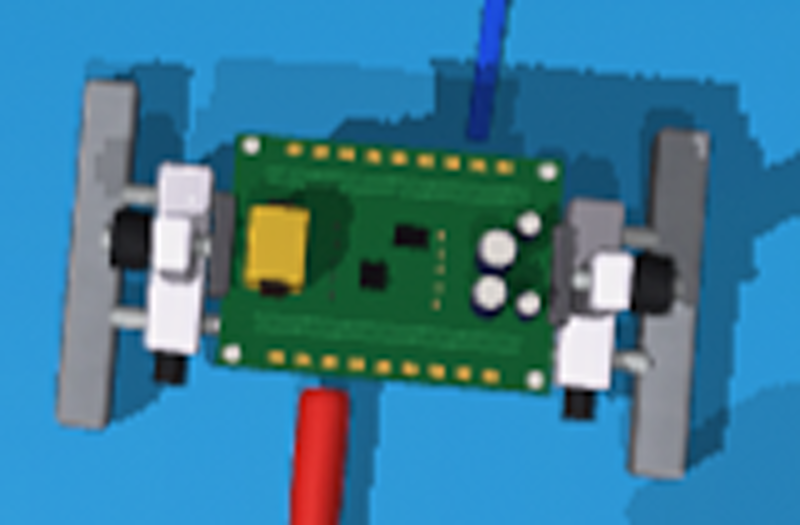

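View pics/cs.png

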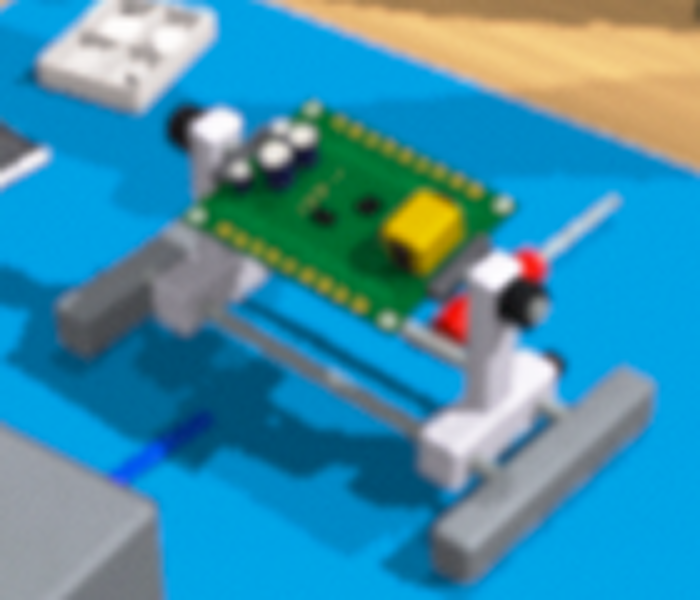

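The top crop shows the board corners at (307,212), (372.6,216.6), (370.4,263.6) and (302.6,257.6). In the scene crop they are at (298.6,255), (258,233), (282.4,210) and (323,230), in the same order. The red handle lies under the robot-side edge.

```bash
python3 - <<'E'
from h import *
t=snap('top');s=snap('scene')
T=[(307,212),(372.6,216.6),(370.4,263.6),(302.6,257.6)];S=[(298.6,255),(258,233),(282.4,210),(323,230)]
P=np.array([tri(t,a,s,b) for a,b in zip(T,S)]);print(P.round(4))
FL,FR,NR,NL=P; c=P.mean(0);print('c',c)
y=(FL+NL-FR-NR);y/=np.linalg.norm(y);x=(FL+FR-NL-NR)/2;print('y',y,'x',x,np.linalg.norm(x),'yaw',np.degrees(np.arctan2(-y[0],y[1])))
# feet tops z=.035, crop px
f=lambda u,v:onz(t,260+u/5,185+v/5,.035)
L=[f(110,82),f(83,425)];Rr=[f(682,130),f(658,476)]
print('feet',L,Rr,np.mean(L+Rr,0), np.mean(L,0)-np.mean(Rr,0))
print('posttop',onz(t,260+176/5,185+243/5,.142),onz(t,260+612/5,185+281/5,.142))
E
```

```text
[[ 0.6119 -0.0056  0.1209]
 [ 0.5983 -0.1526  0.1189]
 [ 0.4917 -0.1453  0.136 ]
 [ 0.5078  0.0039  0.1405]]
c [ 0.55241258 -0.07487368  0.12907552]
y [0.09976189 0.99476623 0.02208416] x [ 0.10535091 -0.00838066 -0.01835746] 0.10726624135040855 yaw -5.726860742836107
feet [array([0.64837758, 0.05678496, 0.035     ]), array([0.48178891, 0.07077091, 0.035     ])] [array([ 0.62186395, -0.22099513,  0.035     ]), array([ 0.4545142 , -0.20573005,  0.035     ])] [ 0.55163616 -0.07479232  0.035     ] [0.02689417 0.27714053 0.        ]
posttop [0.56058123 0.0217202  0.142     ] [ 0.54150914 -0.17291838  0.142     ]
```

>>> step_arm(steps=[[[0,0,0],[0,0,7.6]],[[0,0,0],[0,0,7.6]],[[0,0,0],[0,0,7.5]],[[0,0,0],[0,0,0]]], claw=-1)

```text
clock: 0.8
tool_pos: [0.1835, -0.5974, 0.2577]
eef_rot: [0.999, -0.048, -0.0, 0.0]
contact_force: [0.6, -0.5, 0.4]
opening: 0.571
finger_force: 0.0
```

>>> step_arm(steps=[[[3,-4.6,0],[0,0,0]],[[3,-4.6,0],[0,0,0]],[[3,-4.6,0],[0,0,0]],[[3,-4.6,0],[0,0,0]],[[3,-4.6,0],[0,0,0]],[[3,-4.6,0],[0,0,0]],[[3,-4.6,0],[0,0,0]],[[3,-4.6,0],[0,0,0]],[[3,-4.6,0],[0,0,0]],[[3,-4.6,0],[0,0,0]],[[3,-4.6,0],[0,0,0]],[[0,0,0],[0,0,0]]])

```text
clock: 2.3
tool_pos: [0.5646, -0.1203, 0.2576]
eef_rot: [0.999, -0.043, 0.001, -0.002]
contact_force: [0.2, -0.3, 0.2]
opening: 0.009
finger_force: 0.0
```

>>> step_arm(steps=[[[1.6,-2.2,0],[0,0,0]],[[1.6,-2.2,0],[0,0,0]],[[0,0,2],[0,0,0]],[[0,0,2],[0,0,0]],[[0,0,0],[0,0,0]]])

```text
clock: 2.92
tool_pos: [0.5961, -0.0866, 0.2164]
eef_rot: [0.999, -0.049, -0.002, 0.0]
contact_force: [-0.3, -0.1, 0.4]
opening: 0.004
finger_force: 0.0
```

```bash
python3 - <<'E'
from h import *
st=sensors.get_state();print(st['tool_pos'],st['eef_rot'],st['contact_force'])
w=snap('wrist');s=snap('scene')
a=w['img'];b=cv2.resize(s['img'][150:310,190:390],(600,480),interpolation=2)
cv2.imwrite('pics/w1.png',cv2.resize(np.hstack([a,b]),(800,310))[:,:,::-1])
E
```

```text
[ 0.59610555 -0.08658433  0.21642033] [ 9.98802814e-01 -4.88792627e-02 -1.92963242e-03  1.80205754e-04] [-0.31744156 -0.09161414  0.38231552]
```

View pics/w1.png

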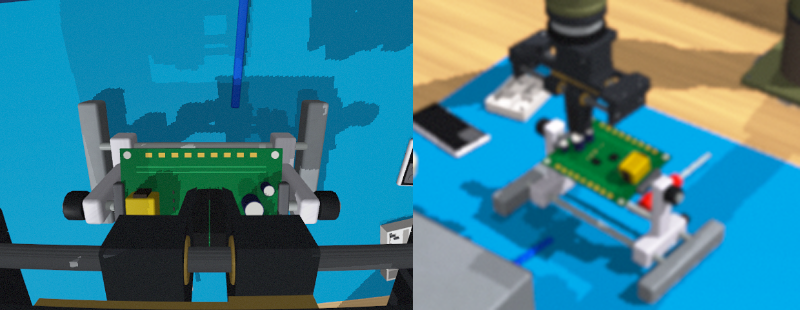

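>>> step_arm(steps=[[[0.6,-0.7,0],[0,0,0]],[[0,0,2],[0,0,0]],[[0,0,2],[0,0,0]],[[0,0,2],[0,0,0]],[[0,0,0],[0,0,0]],[[0,0,0],[0,0,0]]])

```text
clock: 3.78
tool_pos: [0.6053, -0.0792, 0.1588]
eef_rot: [0.999, -0.049, 0.001, 0.0]
contact_force: [0.2, 0.1, 0.5]
opening: 0.004
finger_force: 0.0
```

>>> step_arm(steps=[[[0,0,0.5],[0,0,0]],[[0,0,0.5],[0,0,0]],[[0,0,0.4],[0,0,0]],[[0,0,0.4],[0,0,0]],[[0,0,0],[0,0,0]]])

```text
clock: 4.4
tool_pos: [0.6042, -0.0793, 0.1394]
eef_rot: [0.999, -0.049, -0.0, 0.0]
contact_force: [0.0, 0.5, 0.4]
opening: 0.006
finger_force: 0.0
```

>>> step_arm(steps=[[[-0.1,0,0.4],[0,0,0]],[[-0.2,0,0.4],[0,0,0]],[[-0.2,0,0.4],[0,0,0]],[[-0.2,0,0.4],[0,0,0]],[[0,0,0],[0,0,0]]])

```text
clock: 5.03
tool_pos: [0.5968, -0.0786, 0.1232]
eef_rot: [0.999, -0.049, -0.001, -0.0]
contact_force: [-0.1, -0.7, 0.0]
opening: 0.003
finger_force: 0.2
```

```bash
python3 - <<'E'
from h import *
t=snap('top');s=snap('scene')
a=cv2.resize(t['img'][185:290,260:420],(630,413),interpolation=2);b=cv2.resize(s['img'][150:310,190:390],(517,413),interpolation=2)
cv2.imwrite('pics/w2.png',cv2.resize(np.hstack([a,b]),(800,288))[:,:,::-1])
E
```

```text
(no output)
```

View pics/w2.png

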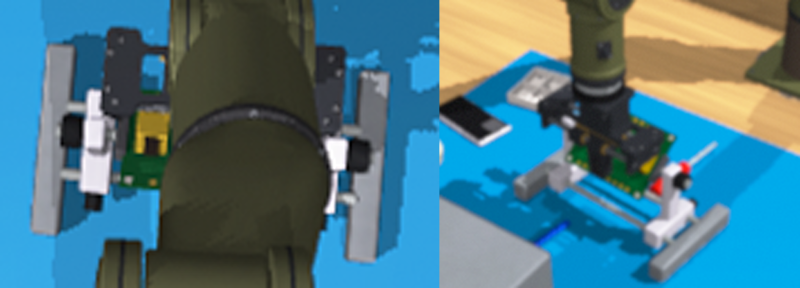

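The board is tilting, far edge down at about 35–40°, and the holder hasn't moved.

>>> step_arm(steps=[[[-0.2,0,0.4],[0,0,0]],[[-0.2,0,0.4],[0,0,0]],[[0,0,0],[0,0,0]],[[0,0,0],[0,0,0]]])

```text
clock: 5.62
tool_pos: [0.5931, -0.0782, 0.1155]
eef_rot: [0.999, -0.049, -0.0, 0.0]
contact_force: [0.3, -0.6, 0.2]
opening: 0.005
finger_force: 0.0
```

>>> step_arm(steps=[[[0.5,0,-3],[0,0,0]],[[0.5,0,-4],[0,0,0]],[[0,0,-4],[0,0,0]],[[0,0,-4],[0,0,0]],[[-4.4,0,0],[0,0,0]],[[-4.4,0,0],[0,0,0]],[[-4.4,0,0],[0,0,0]],[[0,0,0],[0,0,0]],[[0,0,0],[0,0,0]]])

```text
clock: 6.75
tool_pos: [0.4731, -0.0663, 0.2661]
eef_rot: [0.999, -0.049, 0.001, 0.0]
contact_force: [1.0, -0.7, -0.0]
opening: 0.003
finger_force: 0.0
```

```bash
python3 - <<'E'
from h import *
st=sensors.get_state();p=st['tool_pos'];d=np.array(p)-[.552,-.075,0];print(p,'holder xy',d[0]*.995-d[1]*.098,d[0]*.098+d[1]*.995)
w=snap('wrist');s=snap('scene')
b=cv2.resize(s['img'][150:310,190:390],(600,480),interpolation=2)
cv2.imwrite('pics/w3.png',cv2.resize(np.hstack([w['img'],b]),(800,310))[:,:,::-1])
E
```

```text
[ 0.47305146 -0.06628037  0.26607854] holder xy -0.07940832157768019 0.0009390707111620973
```

View pics/w3.png

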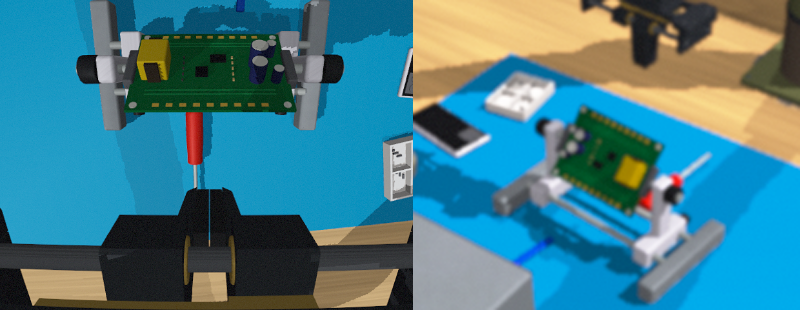

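>>> step_arm(steps=[[[0,0,3],[0,0,0]],[[0,0,3],[0,0,0]],[[0,0,3.1],[0,0,0]],[[0,0,0],[0,0,0]],[[1,0,0],[0,0,0]],[[1,0,0],[0,0,0]],[[0.6,0,0],[0,0,0]],[[0.5,0,0],[0,0,0]],[[0.5,0,0],[0,0,0]],[[0.5,0,0],[0,0,0]],[[0,0,0],[0,0,0]]])

```text
clock: 8.22
tool_pos: [0.5126, -0.0703, 0.1746]
eef_rot: [0.999, -0.049, -0.0, 0.0]
contact_force: [-1.8, 0.3, 2.2]
opening: 0.003
finger_force: 1.0
```

>>> step_arm(steps=[[[0.5,0,-0.1],[0,0,0]],[[0.5,0,-0.1],[0,0,0]],[[0.5,0,-0.2],[0,0,0]],[[0.5,0,-0.2],[0,0,0]],[[0.5,0,-0.2],[0,0,0]],[[0,0,0],[0,0,0]]])

```text
clock: 8.98
tool_pos: [0.5386, -0.0728, 0.1829]
eef_rot: [0.999, -0.049, 0.001, 0.0]
contact_force: [0.2, -0.6, 0.5]
opening: 0.002
finger_force: 0.0
```

>>> step_arm(steps=[[[0.5,0,-0.2],[0,0,0]],[[0.5,0,-0.1],[0,0,0]],[[0.5,0,-0.1],[0,0,0]],[[0.4,0,0],[0,0,0]],[[0.4,0,0.1],[0,0,0]],[[0.4,0,0.2],[0,0,0]],[[0.4,0,0.25],[0,0,0]],[[0.4,0,0.25],[0,0,0]],[[0,0,0],[0,0,0]]])

```text
clock: 10.1
tool_pos: [0.5731, -0.0762, 0.1785]
eef_rot: [0.999, -0.049, 0.0, 0.0]
contact_force: [0.3, 0.2, -0.9]
opening: 0.003
finger_force: 0.1
```

```bash
python3 - <<'E'
from h import *
t=snap('top');s=snap('scene')
a=cv2.resize(t['img'][185:290,260:420],(630,413),interpolation=2);b=cv2.resize(s['img'][150:310,190:390],(517,413),interpolation=2)
cv2.imwrite('pics/w4.png',cv2.resize(np.hstack([a,b]),(800,288))[:,:,::-1])
E
```

```text
(no output)
```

View pics/w4.png

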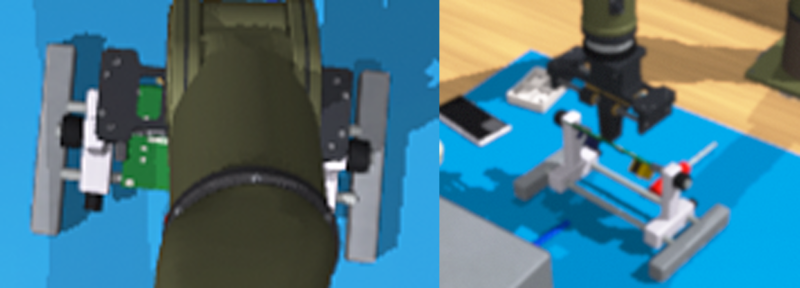

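The board is past vertical, soldered side up and leaning about 45°. The holder is still in place.

>>> step_arm(steps=[[[0.4,0,0.4],[0,0,0]],[[0.3,0,0.4],[0,0,0]],[[0.3,0,0.4],[0,0,0]],[[0.2,0,0.4],[0,0,0]],[[0.2,0,0.4],[0,0,0]],[[0.1,0,0.4],[0,0,0]],[[0,0,0.4],[0,0,0]],[[0,0,0],[0,0,0]],[[0,0,0],[0,0,0]]])

```text
clock: 11.32
tool_pos: [0.5875, -0.0777, 0.1507]
eef_rot: [0.999, -0.049, 0.0, 0.0]
contact_force: [0.9, 0.5, -0.0]
opening: 0.005
finger_force: 0.0
```

>>> step_arm(steps=[[[0,0,0.2],[0,0,0]],[[0,0,0],[0,0,0]],[[0,0,-3],[0,0,0]],[[0,0,-5],[0,0,0]],[[0,0,-5],[0,0,0]],[[-6,0,0],[0,0,0]],[[-6,0,0],[0,0,0]],[[-6,0,0],[0,0,0]],[[0,6,0],[0,0,0]],[[0,6,0],[0,0,0]],[[0,6,0],[0,0,0]]])

```text
clock: 12.7
tool_pos: [0.3904, -0.2406, 0.279]
eef_rot: [0.999, -0.049, 0.0, 0.0]
contact_force: [1.6, 0.5, 0.1]
opening: 0.009
finger_force: 0.0
```

>>> step_arm(steps=[[[0,6,0],[0,0,0]],[[0,6,0],[0,0,0]],[[0,0,0],[0,0,0]]])

```text
clock: 13.08
tool_pos: [0.3766, -0.3639, 0.2786]
eef_rot: [0.999, -0.054, -0.0, 0.002]
contact_force: [0.6, 0.0, 0.1]
opening: 0.004
finger_force: 0.0
```

```bash
python3 - <<'E'
from h import *
print(sensors.get_state()['tool_pos'])
t=snap('top');s=snap('scene')
for n,q,box in(('top',t,(290,195,385,280)),('scene',s,(235,195,350,270))):
    m=green(q,box); m=cv2.morphologyEx(m,cv2.MORPH_CLOSE,np.ones((5,5)))
    c=max(cv2.findContours(m,0,2)[0],key=cv2.contourArea)
    print(n,cv2.minAreaRect(c),cv2.approxPolyDP(cv2.convexHull(c),4,True)[:,0].tolist())
a=cv2.resize(t['img'][190:290,260:420],(640,400),interpolation=2);b=cv2.resize(s['img'][190:270,235:350],(575,400),interpolation=2)
cv2.imwrite('pics/w5.png',cv2.resize(np.hstack([a,b]),(800,263))[:,:,::-1])
E
```

```text
[ 0.37663271 -0.363934    0.27861153]
top ((337.9207458496094, 236.95175170898438), (66.60248565673828, 48.415523529052734), 4.763641834259033) [[307, 211], [372, 216], [368, 263], [304, 258]]
scene ((289.0000305175781, 233.00003051757812), (59.92662048339844, 29.516096115112305), 26.56505012512207) [[257, 230], [284, 214], [322, 234], [296, 253]]
```

View pics/w5.png

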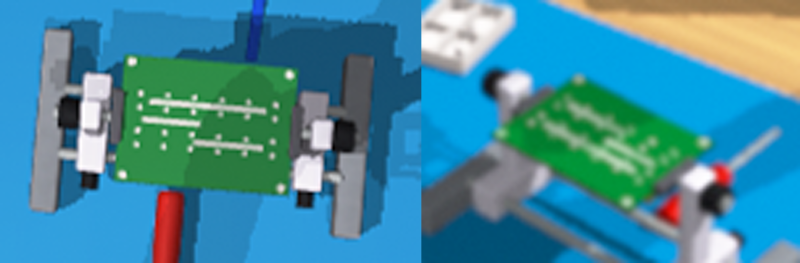

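The board now has its soldered side up. I'll check that it's level by triangulating the corners: top (307.8,210.9), (372.8,215.5), (369.7,263.8), (304,258.8).

```bash
python3 - <<'E'
from h import *
t=snap('top');s=snap('scene')
T=[(307.8,210.9),(372.8,215.5),(369.7,263.8),(304,258.8)];S=[(297.9,253.8),(258.1,230.4),(282.7,212.8),(324.3,233.1)]
P=np.array([tri(t,a,s,b) for a,b in zip(T,S)]);print(P.round(4),P.mean(0))
FL,FR,NR,NL=P;x=(FL+FR-NL-NR)/2;print(x,np.degrees(np.arctan2(x[2],x[0])))
# scene-only prediction of edge midpoints vs tilt (deg, + = far edge up)
c=np.array([.552,-.075,.128]);ex=np.array([.995,-.098,0]);ey=np.array([.098,.995,0])
for a in(-10,-5,0,5,10):
    d=ex*np.cos(np.radians(a))+np.array([0,0,np.sin(np.radians(a))])
    print(a,*[(proj(q,c+.055*d)-proj(q,c-.055*d)).round(1) for q in(t,s)])
print((np.array(T[0])+T[1]-T[2]-T[3])/2,(np.array(S[0])+S[1]-S[2]-S[3])/2)
E
```

```text
[[ 0.6136 -0.0071  0.1255]
 [ 0.5993 -0.1515  0.129 ]
 [ 0.4915 -0.1446  0.1264]
 [ 0.5043  0.0033  0.1275]] [ 0.55217721 -0.0749802   0.12712641]
[ 0.10859759 -0.00868361  0.00032166] 0.16970552880360862
-10 [  3.7 -47. ] [-26.1  24.3]
-5 [  3.9 -47.9] [-26.4  21.8]
0 [  4.1 -48.4] [-26.5  19. ]
5 [  4.3 -48.5] [-26.5  16.2]
10 [  4.4 -48.3] [-26.2  13.2]
[  3.45 -48.1 ] [-25.5   19.15]
```

The board is level within about 1°, and the holder hasn't moved.

```bash
python3 -c "
from h import *
print(finish_job())"
```

```text
the job is handed in; nothing more can be done
None
```

The board is turned over with its soldered side up, measured level to within about 1°. The holder is still standing in its original spot, and the job is handed in, though the hand-in returned no verdict.

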